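# Lock the filter cartridge into its bayonet socket

## Task

Take the filter cartridge from the drip tray, put it into the bayonet socket on the water-filter unit with its lugs in the notches, push it down against the spring and turn it a quarter turn clockwise until it is locked, then let go. Press only as firmly as it takes to feel the bottom, never force or wrench it, and leave the other things on the desk where they are.

Things in the scene. Friction and masses are not known exactly. Their poses are not given: they have to be found in the camera images.
- unit: Water-filter unit fixed to the desk: white housing 170 (x) x 150 (y) x 45 mm high, a round grey bayonet socket 76 mm across rising from the middle of its top, a steel spout at its (+x, +y) corner (to 107 mm in x, 55 mm in y, 92 mm high). Origin: centre of its underside, on the socket's axis; z up; the socket's two lug notches point along its +x and -x.
- socket_mouth (a point): On the socket's axis, 89 mm above the unit's underside, axes as the unit. Lip top is here on average, but the socket is screwed up or down by up to 11 mm, unmeasured: feel for it. Rubber mounted, it gives 0.7 mm per 10 N. Bore 47 mm across; two notches in the lip, 180 degrees apart, 16 mm wide, reaching 32 mm from the axis. Under the lip a channel runs CLOCKWISE (from above) from each notch; the other way is walled off.
- socket_floor (a point): On the axis, 59 mm above the unit's underside: average height of the socket's hard floor, always 30 mm below the lip top (true height 48 to 70 mm). A spring seat meets the cartridge's foot 12 mm above the floor with 4 N, rising to 12 N at the floor. First 65 degrees of channel: a tooth 8 mm above the floor is its roof, so the lugs pass only with the foot held within 2 mm of the floor.
- socket_pocket (a point): On the axis, 65.5 mm above the unit's underside: average height of the foot when locked (6.5 mm above the floor). Past the tooth is a locking pocket, roof 12.5 mm above the floor, then a solid stop: the lugs are in it when the cartridge is 76 to 88 degrees clockwise of the notches. Let go there, the seat lifts it until the lugs rest on the pocket's roof: locked.
- cartridge_center (a point): Filter cartridge, white ribbed plastic, 106 mm high, 0.21 to 0.35 kg, standing on the drip tray. Point on its axis half-way up, 53 mm above its foot; z up, x along wing and lugs; the same after half a turn. On top an upright wing to hold it by: 56 mm long (x), 14 mm thick (y), from 66 to 106 mm above the foot. Below it a drum 68 mm across, 34 to 66 mm above the foot.
- cartridge: The same cartridge, origin at the centre of its foot, axes as above. Lowest part: a stem 42 mm across, 34 mm high, with a chamfered foot, and at the very foot two opposite lugs along +x and -x, 10 mm wide, 6 mm high, reaching 29.5 mm from the axis. They fit the notches of the socket.
- tray: Aluminium drip tray fixed to the desk, 154 x 134 mm, floor 6 mm and rim 12 mm above the desk; origin at the centre of its underside. The cartridge stands on its floor.
- basin: Bystander: round orange plastic basin, 200 mm across, 85 mm high; origin at the centre of its underside.
- brush: Bystander: scrub brush with bamboo handle lying on its back, 190 mm long along x, 46 mm wide, 36 mm high; origin on its underside near the middle.
- tumbler: Bystander: steel tumbler, 68 mm across, 85 mm high; origin at the centre of its underside.
- soap_dish: Bystander: white soap dish with a bar of soap, 115 x 80 mm, 25 mm high; origin at the centre of its underside.
- jar: Bystander: glass jar with flip-top lid, 80 mm across, 114 mm high; origin at the centre of its underside.
Things that resemble listed ones, but are neither listed nor needed, are in the scene too. What is shaped like the cartridge but pink or purple is not meant.

How it is judged:
By the outcome, as a careful person would: the job done as asked, in the order asked, and still so for the second after the job is handed in, with the robot touching nothing.
It also fails if it takes over 64 s, if anything falls off the work surface, if the arm or the gripper's body presses on something with over 40 N, if the wrist force passes 120 N, or if a joint passes its speed limit or range.

## Robot

A 6-joint arm with a two-finger parallel gripper is mounted at the origin on the work surface. World frame = base frame: x ahead of the robot, y to its left, z up, the work surface at z = 0. Lengths are in m, angles in degrees, forces in N, time in s.
With the tool pointing down it reaches from about 0.35 to 0.775 m from the base axis. Payload 5.5 kg.
Tool frame: the origin (TCP) lies at the very end of the fingers, on their centre line; the grasp point (between the pads) lies 19 mm behind it; z points along the fingers, y is the direction in which the jaws open and shut (so a half turn about z gives the same grasp; the last joint's range is limited). The gripper opens to 85 mm and grips with 20 to 120 N. Pads are 22 mm wide; open, the fingers measure 114 mm over their backs; the gripper's body (76 mm by 85 mm) begins 54 mm behind the grasp point. The pads swing forward as they close: fully open they stand 13 mm farther back than shut.
Start: joints at [59.095, 17.945, 2.641, 74.691, 0, 82.002], TCP at [0.224, 0.53, 0.231] pointing down, gripper open.
Joint ranges: [-158.12, 158.12], [-49.38, 96.58], [-58.88, 72.47], [-126.05, 133.96], [-84.25, 85.87], [-180, 180]. Speed limits (degrees/s): [147.25, 147.25, 180, 180, 180, 180].

## Interface

Orientations are given as a 3x3 rotation matrix whose columns are the frame's x, y, z axes.
In Python, from bench import state, get_image, camera_info, sign_off gives the robot as it stands. The module is installed in compiled form; this text tells all that it offers.
- The arm moves only by the tool move_arm, never from a script. Its argument "rows" is a list of rows, each an object of numbers: "wx", "wy", "wz": the turn, a rotation vector about the tool's x, y, z in degrees; "tx", "ty", "tz": the shift along the tool's x, y, z in mm; "jaw": the opening, from 0 (shut) to 1 (fully open). In form: [{"wx": .., "wy": .., "wz": .., "tx": .., "ty": .., "tz": .., "jaw": ..}, ...]. A call has 1 to 20 rows; each row shifts and turns the commanded pose from where the row before left it, along the tool's axes as they then stand; what a row does not reach is not made up. A row lasts 1/12 s, in which the tool goes at most 41.7 mm and 7.16 degrees, less where a joint would pass 70% of its speed; a pose out of reach is approached as far as the arm can. A call with a gripper value outside its range is refused whole. The fingers move at their own pace and stop on an object; the grip force is fixed at half the most. Time passes only in rows, so rows that do not move let the fingers close. It gives the time, the measured TCP pose, the force and the opening at its end, in the units of the state.
- state(): the state, without advancing time (a new reading comes with each control period).
- get_image(name): name is "scene" or "top" or "wrist"; returns the picture (480x640x3 uint8, red, green, blue); there is no depth.
- camera_info(name): a dict with "mtx" (3x3 intrinsics, pixels), "T" (4x4, takes a point from camera to world coordinates); the wrist camera has in their place "T_tool_cam" (4x4, takes a point from camera to tool coordinates, whose origin is the TCP and whose axes are the flange's). Camera axes: x right, y up, looking along -z (the intrinsics and any distortion apply to the point x, -y, -z); pixel columns grow to the right and rows downward; lengths in m; the calibration is good to about 2 mm. The wrist camera is an equidistant fisheye: a pixel r from the principal point sees the ray r / f radians off the axis. A picture is of the moment at which its call begins: read the wrist's pose just before it. camera_info takes no time and is no camera call.
- sign_off(): hands the job in, once; it reports no verdict.
The state is a dict: "clock": time; "joints": joint angles; "joint_vel": joint speeds; "joint_efforts": joint torques, N m; "eef_pos": TCP position; "orientation": TCP orientation; "contact_force": force on the tool from outside, world axes, zero at the start; "moment": the same for the moment, N m; "finger_gap": finger opening in m.
Only numpy, scipy, OpenCV 4.12 (cv2) and the standard library are available. Lean on these libraries where they do the work, as an engineer would, in place of code of your own. Each camera call takes 0.05 s, during which the arm holds its last target. There are 200 camera calls.

## Working session

There is one attempt and no reset: what is moved stays moved. The work goes in short steps, Python scripts to look and compute and a tool call to move; the robot and the scene stay as the last step left them, time stands still between calls to the robot, and variables do not carry over. Pictures are saved under pics/ and viewed, about 8 in all and at most 12, crops included, and the job is handed in when it is done.

Besides the shell and the picture viewer there is one more tool, called after ">>>" as a command line: name --argument value ..., lists and objects as JSON in quotes. move_arm: Moves the arm, as the interface text tells. Its arguments: {"type":"object","properties":{"rows":{"type":"array","items":{"type":"object","properties":{"wx":{"type":"number"},"wy":{"type":"number"},"wz":{"type":"number"},"tx":{"type":"number"},"ty":{"type":"number"},"tz":{"type":"number"},"jaw":{"type":"number"}}}}},"required":["rows"]}

```bash
mkdir -p pics; python3 - <<'E'
from bench import *
import cv2,numpy as np
for n in("scene","top"):
    im=get_image(n); cv2.imwrite(f"pics/{n}0.png",im[:,:,::-1])
    c=camera_info(n); print(n,np.round(c["mtx"],1).tolist(),np.round(c["T"],4).tolist(),[k for k in c])
c=camera_info("wrist");print(c)
s=state();print(s)
E
```

```text
scene [[591.0, 0.0, 314.8], [0.0, 591.0, 237.1], [0.0, 0.0, 1.0]] [[0.8113, -0.4222, 0.4045, 1.1406], [0.5845, 0.5677, -0.5797, -0.8892], [0.0151, 0.7067, 0.7073, 1.1498], [0.0, 0.0, 0.0, 1.0]] ['mtx', 'T']
top [[441.8, 0.0, 317.9], [0.0, 441.8, 242.3], [0.0, 0.0, 1.0]] [[-0.0687, 0.9704, -0.2314, 0.2803], [-0.9976, -0.0684, 0.009, 0.0047], [-0.0071, 0.2315, 0.9728, 1.2257], [0.0, 0.0, 0.0, 1.0]] ['mtx', 'T']
{'mtx': array([[371.64829954,   0.        , 307.75283616],
       [  0.        , 371.64829954, 243.42724957],
       [  0.        ,   0.        ,   1.        ]]), 'T_tool_cam': array([[ 3.60665886e-04,  9.62416175e-01,  2.71578674e-01,
         6.96413651e-02],
       [ 9.99999423e-01, -6.21956888e-04,  8.76047030e-04,
        -1.46382159e-04],
       [ 1.01203206e-03,  2.71578201e-01, -9.62415844e-01,
        -1.42025421e-01],
       [ 0.00000000e+00,  0.00000000e+00,  0.00000000e+00,
         1.00000000e+00]])}
{'clock': 0.1, 'joints': array([ 5.90952150e+01,  1.79850400e+01,  2.58616389e+00,  7.46909484e+01,
       -9.08424803e-04,  8.20015716e+01]), 'joint_vel': array([ 0.00260295, -0.12870204,  0.2693771 , -0.1304707 ,  0.09409476,
        0.10098139]), 'joint_efforts': array([ 2.90322081e-03, -4.81725204e+01,  2.99244708e+01,  1.28070338e-02,
       -1.04994272e-04,  2.15497823e-05]), 'eef_pos': array([0.22359208, 0.52927441, 0.23053167]), 'orientation': array([[-9.21142154e-01,  3.89225521e-01, -7.91604277e-04],
       [ 3.89226273e-01,  9.21141182e-01, -1.35329328e-03],
       [ 2.02443019e-04, -1.55468867e-03, -9.99998771e-01]]), 'contact_force': array([0.1230762 , 0.08772412, 0.02352387]), 'moment': array([0.01240569, 0.03929307, 0.01449259]), 'finger_gap': 0.08522541164166776}
```

View pics/top0.png

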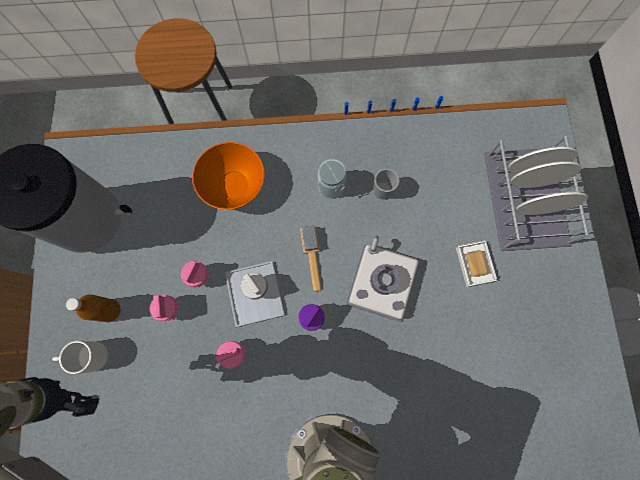

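View pics/scene0.png

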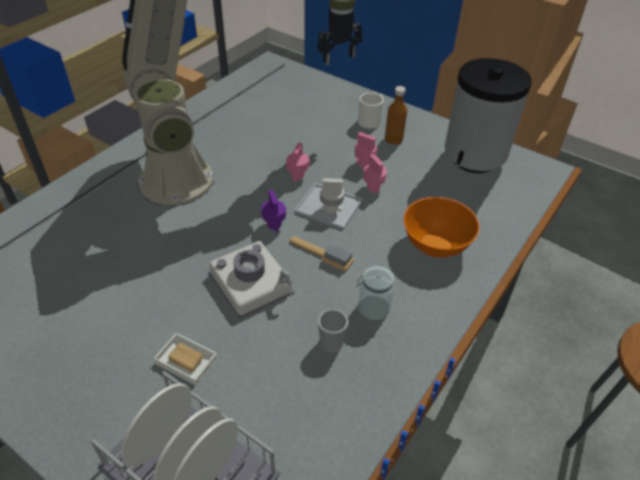

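The top view shows the white cartridge near (254,286) on its tray and the unit near (385,281). The pink and purple look-alikes stand close to the tray. In the scene view the cartridge is near (332,190) and the socket near (248,265).

```bash
cat > h.py <<'E'
from bench import *
import cv2,numpy as np
def ray(n,u,v,s=None):
    c=camera_info(n);K=c["mtx"]
    x=(u-K[0,2])/K[0,0];y=(v-K[1,2])/K[1,1]
    if n=="wrist":
        r=np.hypot(x,y);k=np.sin(r)/r if r>0 else 1
        d=np.array([x*k,-y*k,-np.cos(r)])
        s=s or state();Tt=np.eye(4);Tt[:3,:3]=s["orientation"];Tt[:3,3]=s["eef_pos"]
        T=Tt@c["T_tool_cam"]
    else: d=np.array([x,-y,-1]);T=c["T"]
    return T[:3,3],T[:3,:3]@d
def at(n,u,v,z,s=None):
    o,d=ray(n,u,v,s);return o+d*(z-o[2])/d[2]
def proj(n,P,s=None):
    c=camera_info(n);K=c["mtx"]
    if n=="wrist":
        s=s or state();Tt=np.eye(4);Tt[:3,:3]=s["orientation"];Tt[:3,3]=s["eef_pos"];T=Tt@c["T_tool_cam"]
    else:T=c["T"]
    p=T[:3,:3].T@(np.asarray(P)-T[:3,3]);p=np.array([p[0],-p[1],-p[2]])
    if n=="wrist":
        rr=np.hypot(p[0],p[1]);th=np.arctan2(rr,p[2]);q=p[:2]/rr*th
    else:q=p[:2]/p[2]
    return q*K[0,0]+K[:2,2]
E
python3 - <<'E'
from h import *
im=cv2.imread("pics/top0.png")[225:345,215:425]
cv2.imwrite("pics/c1.png",cv2.resize(im,None,fx=3.8,fy=3.8,interpolation=cv2.INTER_CUBIC))
print(at("top",254,286,.1),at("top",385,281,.089),at("top",312,317,.1))
E
```

```text
[0.44481988 0.16556125 0.1       ] [ 0.43579018 -0.17191457  0.089     ] [0.35623813 0.02245834 0.1       ]
```

View pics/c1.png

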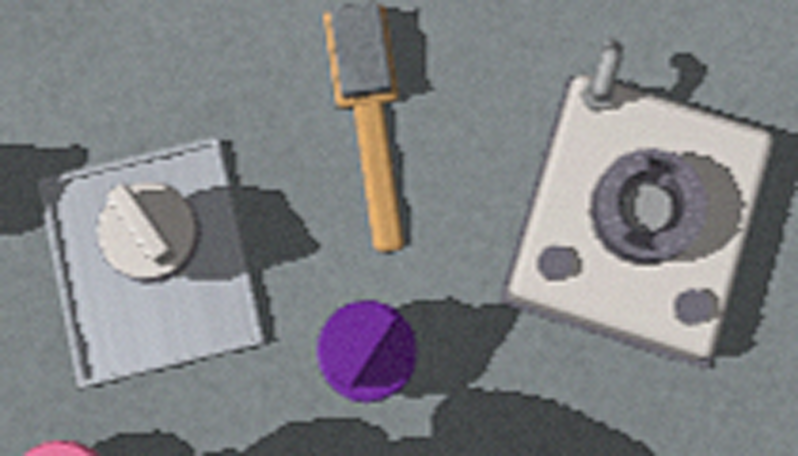

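The crop shows the wing's top edge running from about (120,188) to (168,258). The socket centre is near (650,205), with notches at (657,160) and (640,240). The left edge of the unit runs (508,298)→(575,80), with the spout at the top left. That makes the top left the (+x,+y) corner.

```bash
python3 - <<'E'
from h import *
f=lambda u,v,z:at("top",215+u/3.8,225+v/3.8,z)
def yaw(a,b):d=b-a;return np.degrees(np.arctan2(d[1],d[0])),np.linalg.norm(d)
print("wing",f(143,224,.112),yaw(f(165,258,.112),f(121,190,.112)))
print("sock",f(650,205,.089),yaw(f(640,240,.089),f(657,160,.089)),yaw(f(508,298,.045),f(575,80,.045)),yaw(f(712,360,.045),f(770,130,.045)))
s=state();R=s["orientation"];print("tool yaw x",np.degrees(np.arctan2(R[1,0],R[0,0])))
t=f(143,224,.112);print("tool delta", R.T@(t-s["eef_pos"])*1000)
E
```

```text
wing [0.4485387  0.16712996 0.112     ] (np.float64(30.203562852330315), np.float64(0.05519231536989016))
sock [ 0.44092963 -0.17518769  0.089     ] (np.float64(-17.755863484489588), np.float64(0.05668817033165428)) (np.float64(-21.935364083593402), np.float64(0.16442000879938032)) (np.float64(-20.608216911633395), np.float64(0.16944279945748342))
tool yaw x 157.09363509912728
tool delta [-348.18793759 -245.84692615  118.84354477]
```

>>> move_arm --rows '[{"tx": -29, "ty": -20.5}, {"tx": -29, "ty": -20.5}, {"tx": -29, "ty": -20.5}, {"tx": -29, "ty": -20.5}, {"tx": -29, "ty": -20.5}, {"tx": -29, "ty": -20.5}, {"tx": -29, "ty": -20.5}, {"tx": -29, "ty": -20.5}, {"tx": -29, "ty": -20.5}, {"tx": -29, "ty": -20.5}, {"tx": -29, "ty": -20.5}, {"tx": -29, "ty": -20.5}, {"wz": -6.6}, {"wz": -6.6}, {"wz": -6.6}, {"wz": -6.6}, {"wz": -6.6}, {"wz": -6.6}, {"wz": -6.6}, {"wz": -6.6}]'

```text
$.rows[0]: bad value
```

```bash
python3 - <<'E'
from h import *
s=state();im=get_image("wrist");cv2.imwrite("pics/w1.png",im[:,:,::-1])
import pickle;pickle.dump(s,open("s1.pkl","wb"))
print(s["clock"],s["eef_pos"],proj("wrist",[.4485,.167,.112],s))
E
```

```text
0.1 [0.22359208 0.52927441 0.23053167] [120.26654768 496.08844435]
```

View pics/w1.png

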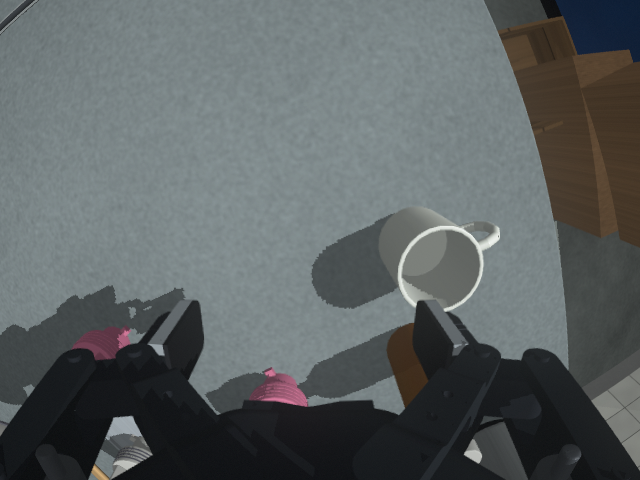

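Only the mug and the pink dummies show in this frame, because the call was refused (every key is needed). The brown bottle stands close to the right finger at (405,360), so I lift a little first.

>>> move_arm --rows '[{"wx": 0, "wy": 0, "wz": 0, "tx": 0, "ty": 0, "tz": -40, "jaw": 1}, {"wx": 0, "wy": 0, "wz": 0, "tx": -32, "ty": -22.4, "tz": 0, "jaw": 1}, {"wx": 0, "wy": 0, "wz": 0, "tx": -32, "ty": -22.4, "tz": 0, "jaw": 1}, {"wx": 0, "wy": 0, "wz": 0, "tx": -32, "ty": -22.4, "tz": 0, "jaw": 1}, {"wx": 0, "wy": 0, "wz": 0, "tx": -32, "ty": -22.4, "tz": 0, "jaw": 1}, {"wx": 0, "wy": 0, "wz": 0, "tx": -32, "ty": -22.4, "tz": 0, "jaw": 1}, {"wx": 0, "wy": 0, "wz": 0, "tx": -32, "ty": -22.4, "tz": 0, "jaw": 1}, {"wx": 0, "wy": 0, "wz": 0, "tx": -32, "ty": -22.4, "tz": 0, "jaw": 1}, {"wx": 0, "wy": 0, "wz": 0, "tx": -32, "ty": -22.4, "tz": 0, "jaw": 1}, {"wx": 0, "wy": 0, "wz": 0, "tx": -32, "ty": -22.4, "tz": 0, "jaw": 1}, {"wx": 0, "wy": 0, "wz": 0, "tx": -32, "ty": -22.4, "tz": 0, "jaw": 1}, {"wx": 0, "wy": 0, "wz": 0, "tx": -28, "ty": -22, "tz": 0, "jaw": 1}, {"wx": 0, "wy": 0, "wz": -6.7, "tx": 0, "ty": 0, "tz": 0, "jaw": 1}, {"wx": 0, "wy": 0, "wz": -6.7, "tx": 0, "ty": 0, "tz": 0, "jaw": 1}, {"wx": 0, "wy": 0, "wz": -6.7, "tx": 0, "ty": 0, "tz": 0, "jaw": 1}, {"wx": 0, "wy": 0, "wz": -6.7, "tx": 0, "ty": 0, "tz": 0, "jaw": 1}, {"wx": 0, "wy": 0, "wz": -6.7, "tx": 0, "ty": 0, "tz": 0, "jaw": 1}, {"wx": 0, "wy": 0, "wz": -6.7, "tx": 0, "ty": 0, "tz": 0, "jaw": 1}, {"wx": 0, "wy": 0, "wz": -6.7, "tx": 0, "ty": 0, "tz": 0, "jaw": 1}, {"wx": 0, "wy": 0, "wz": -6.2, "tx": 0, "ty": 0, "tz": 0, "jaw": 1}]'

```text
clock: 1.82
eef_pos: [0.4484, 0.1675, 0.271]
orientation: [[-0.861, -0.508, -0.001], [-0.508, 0.861, -0.0], [0.001, 0.0, -1.0]]
contact_force: [-0.7, 0.0, -0.2]
finger_gap: 0.0851
```

```bash
python3 - <<'E'
from h import *
s=state();im=get_image("wrist")
import pickle;pickle.dump(s,open("s1.pkl","wb"))
cv2.imwrite("pics/w2.png",im[:,:,::-1])
R=s["orientation"]
print(s["clock"],s["eef_pos"],np.degrees(np.arctan2(R[1,0],R[0,0])),s["joints"],proj("wrist",[.4485,.167,.112],s))
E
```

```text
1.8167 [0.44842148 0.16753829 0.27101344] -149.48528837315223 [ 1.08640845e+01  6.71078681e+00 -6.07925029e+00  7.72459554e+01
  3.26090298e-03 -1.96506238e+01] [306.60624929 225.62532579]
```

View pics/w2.png

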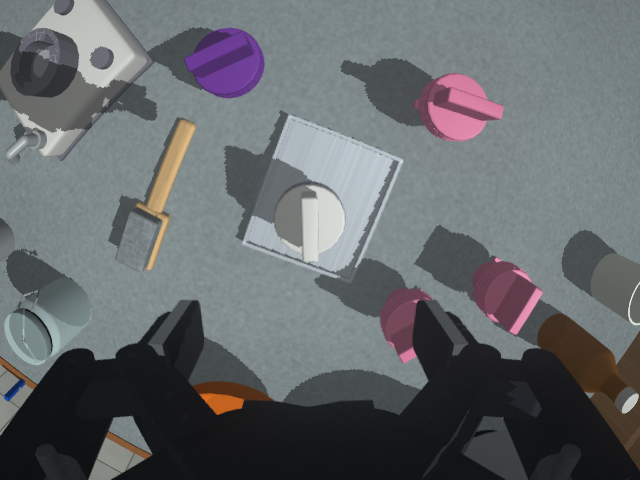

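The wrist picture shows the cartridge's wing top from (308,194) to (310.5,262), with its centre near (310,228). The nearest pink dummy is near (405,325).

```bash
python3 - <<'E'
from h import *
import pickle;s=pickle.load(open("s1.pkl","rb"));R=s["orientation"]
a=at("wrist",308,194,.112,s);b=at("wrist",310.5,262,.112,s);c=at("wrist",310,227.5,.112,s)
print(a,b,c,(a+b)/2,np.linalg.norm(a-b),np.degrees(np.arctan2(*(b-a)[1::-1])))
print(R.T@((a+b)/2-s["eef_pos"])*1e3)
print("pink",at("wrist",405,325,.08,s))
im=cv2.imread("pics/w2.png")[170:280,250:370];cv2.imwrite("pics/c2.png",cv2.resize(im,None,fx=5,fy=5,interpolation=cv2.INTER_CUBIC))
m=cv2.imread("pics/w2.png")[0:170,0:160];cv2.imwrite("pics/c3.png",cv2.resize(m,None,fx=3.5,fy=3.5,interpolation=cv2.INTER_CUBIC))
E
```

```text
[0.42507463 0.15452204 0.112     ] [0.47424569 0.18601702 0.112     ] [0.44844437 0.17024369 0.112     ] [0.44966016 0.17026953 0.112     ] 0.05839287261538329 32.640312985453306
[ -2.54496103   1.68189787 159.01246474]
pink [0.49336415 0.31140237 0.08      ]
```

View pics/c2.png

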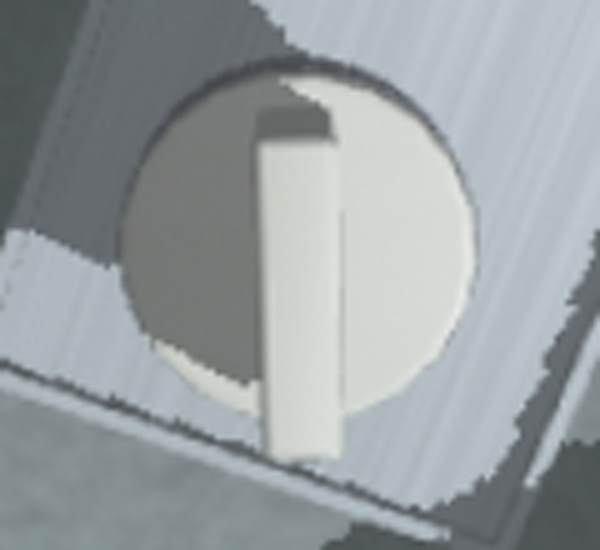

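>>> move_arm --rows '[{"wx": 0, "wy": 0, "wz": -1.4, "tx": -4, "ty": 1.7, "tz": 0, "jaw": 1}, {"wx": 0, "wy": 0, "wz": 0, "tx": 0, "ty": 0, "tz": 25, "jaw": 1}, {"wx": 0, "wy": 0, "wz": 0, "tx": 0, "ty": 0, "tz": 25, "jaw": 1}, {"wx": 0, "wy": 0, "wz": 0, "tx": 0, "ty": 0, "tz": 25, "jaw": 1}, {"wx": 0, "wy": 0, "wz": 0, "tx": 0, "ty": 0, "tz": 25, "jaw": 1}, {"wx": 0, "wy": 0, "wz": 0, "tx": 0, "ty": 0, "tz": 25, "jaw": 1}, {"wx": 0, "wy": 0, "wz": 0, "tx": 0, "ty": 0, "tz": 25, "jaw": 1}, {"wx": 0, "wy": 0, "wz": 0, "tx": 0, "ty": 0, "tz": 20, "jaw": 1}, {"wx": 0, "wy": 0, "wz": 0, "tx": 0, "ty": 0, "tz": 15, "jaw": 1}, {"wx": 0, "wy": 0, "wz": 0, "tx": 0, "ty": 0, "tz": 8, "jaw": 1}, {"wx": 0, "wy": 0, "wz": 0, "tx": 0, "ty": 0, "tz": 0, "jaw": 0.4}, {"wx": 0, "wy": 0, "wz": 0, "tx": 0, "ty": 0, "tz": 0, "jaw": 0}, {"wx": 0, "wy": 0, "wz": 0, "tx": 0, "ty": 0, "tz": 0, "jaw": 0}, {"wx": 0, "wy": 0, "wz": 0, "tx": 0, "ty": 0, "tz": 0, "jaw": 0}, {"wx": 0, "wy": 0, "wz": 0, "tx": 0, "ty": 0, "tz": 0, "jaw": 0}, {"wx": 0, "wy": 0, "wz": 0, "tx": 0, "ty": 0, "tz": 0, "jaw": 0}, {"wx": 0, "wy": 0, "wz": 0, "tx": 0, "ty": 0, "tz": 0, "jaw": 0}]'

```text
clock: 3.28
eef_pos: [0.4521, 0.1713, 0.0792]
orientation: [[-0.852, -0.524, 0.002], [-0.524, 0.852, 0.0], [-0.002, -0.001, -1.0]]
contact_force: [-1.1, -1.7, 4.7]
finger_gap: 0.0132
```

View pics/c3.png

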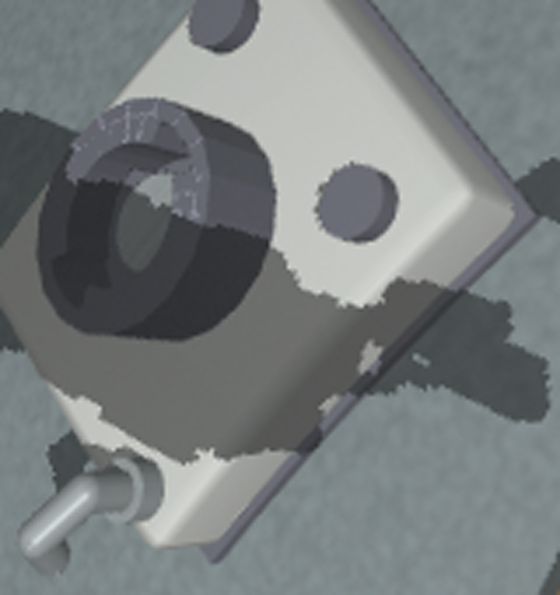

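The crop shows the socket in oblique view. The unit's shape agrees with the top view. The grip is closed at 13 mm. Next I lift, carry it across and look at the socket from nearby.

>>> move_arm --rows '[{"wx": 0, "wy": 0, "wz": 0, "tx": 0, "ty": 0, "tz": -10, "jaw": 0}, {"wx": 0, "wy": 0, "wz": 0, "tx": 0, "ty": 0, "tz": -25, "jaw": 0}, {"wx": 0, "wy": 0, "wz": 0, "tx": 0, "ty": 0, "tz": -30, "jaw": 0}, {"wx": 0, "wy": 0, "wz": 0, "tx": 0, "ty": 0, "tz": -30, "jaw": 0}, {"wx": 0, "wy": 0, "wz": 0, "tx": 0, "ty": 0, "tz": -30, "jaw": 0}, {"wx": 0, "wy": 0, "wz": 0, "tx": 0, "ty": 0, "tz": -20, "jaw": 0}, {"wx": 0, "wy": 0, "wz": 0, "tx": 0, "ty": 0, "tz": -5, "jaw": 0}, {"wx": 0, "wy": 0, "wz": 0, "tx": 0, "ty": 0, "tz": 0, "jaw": 0}]'

```text
clock: 3.95
eef_pos: [0.4519, 0.1713, 0.2297]
orientation: [[-0.852, -0.524, 0.003], [-0.524, 0.852, 0.001], [-0.003, -0.001, -1.0]]
contact_force: [0.4, -1.0, -3.4]
finger_gap: 0.013
```

>>> move_arm --rows '[{"wx": 0, "wy": 0, "wz": 0, "tx": 6, "ty": -16, "tz": 0, "jaw": 0}, {"wx": 0, "wy": 0, "wz": 0, "tx": 11, "ty": -30, "tz": 0, "jaw": 0}, {"wx": 0, "wy": 0, "wz": 0, "tx": 11, "ty": -30, "tz": 0, "jaw": 0}, {"wx": 0, "wy": 0, "wz": 0, "tx": 11, "ty": -30, "tz": 0, "jaw": 0}, {"wx": 0, "wy": 0, "wz": 0, "tx": 11, "ty": -30, "tz": 0, "jaw": 0}, {"wx": 0, "wy": 0, "wz": 0, "tx": 11, "ty": -30, "tz": 0, "jaw": 0}, {"wx": 0, "wy": 0, "wz": 0, "tx": 11, "ty": -30, "tz": 0, "jaw": 0}, {"wx": 0, "wy": 0, "wz": 0, "tx": 11, "ty": -30, "tz": 0, "jaw": 0}, {"wx": 0, "wy": 0, "wz": 0, "tx": 11, "ty": -30, "tz": 0, "jaw": 0}, {"wx": 0, "wy": 0, "wz": 0, "tx": 11, "ty": -30, "tz": 0, "jaw": 0}, {"wx": 0, "wy": 0, "wz": 0, "tx": 11, "ty": -30, "tz": 0, "jaw": 0}, {"wx": 0, "wy": 0, "wz": 0, "tx": 11, "ty": -30, "tz": 0, "jaw": 0}, {"wx": 0, "wy": 0, "wz": 0, "tx": 8, "ty": -15, "tz": 0, "jaw": 0}]'

```text
clock: 5.03
eef_pos: [0.525, -0.2101, 0.2252]
orientation: [[-0.853, -0.522, -0.003], [-0.522, 0.853, 0.001], [0.002, 0.002, -1.0]]
contact_force: [0.7, 0.1, -3.6]
finger_gap: 0.0134
```

>>> move_arm --rows '[{"wx": 0, "wy": 0, "wz": 5, "tx": 0, "ty": 0, "tz": 0, "jaw": 0}, {"wx": 0, "wy": 0, "wz": 6, "tx": 0, "ty": 0, "tz": 0, "jaw": 0}, {"wx": 0, "wy": 0, "wz": 6, "tx": 0, "ty": 0, "tz": 0, "jaw": 0}, {"wx": 0, "wy": 0, "wz": 6, "tx": 0, "ty": 0, "tz": 0, "jaw": 0}, {"wx": 0, "wy": 0, "wz": 6, "tx": 0, "ty": 0, "tz": 0, "jaw": 0}, {"wx": 0, "wy": 0, "wz": 6, "tx": 0, "ty": 0, "tz": 0, "jaw": 0}, {"wx": 0, "wy": 0, "wz": 6, "tx": 0, "ty": 0, "tz": 0, "jaw": 0}, {"wx": 0, "wy": 0, "wz": 6, "tx": 0, "ty": 0, "tz": 0, "jaw": 0}, {"wx": 0, "wy": 0, "wz": 5.6, "tx": 0, "ty": 0, "tz": 0, "jaw": 0}, {"wx": 0, "wy": 0, "wz": 0, "tx": 0, "ty": 0, "tz": 0, "jaw": 0}]'

```text
clock: 5.87
eef_pos: [0.5241, -0.2064, 0.2256]
orientation: [[-0.933, 0.361, -0.004], [0.361, 0.933, 0.002], [0.005, 0.001, -1.0]]
contact_force: [-0.2, -0.1, -4.1]
finger_gap: 0.0131
```

```bash
python3 - <<'E'
from h import *
s=state();im=get_image("wrist")[:,:,::-1]
import pickle;pickle.dump(s,open("s2.pkl","wb"))
cv2.imwrite("pics/w3.png",im)
R=s["orientation"]
print(s["clock"],s["eef_pos"],np.degrees(np.arctan2(R[1,0],R[0,0])),s["joints"],s["contact_force"],s["moment"],s["finger_gap"],proj("wrist",[.441,-.175,.089],s),proj("wrist",s["eef_pos"],s))
E
```

```text
5.8667 [ 0.5241411  -0.20639641  0.22560508] 158.85498232072973 [-2.96611728e+01  1.69572426e+01  4.76475018e-01  7.37888052e+01
  5.72238076e-03 -8.51606290e+00] [-0.17403661 -0.12217009 -4.09323369] [-0.01079889  0.04537488 -0.04268052] 0.013088830924693543 [307.1978216  116.50110226] [308.31220438 310.66586148]
```

View pics/w3.png

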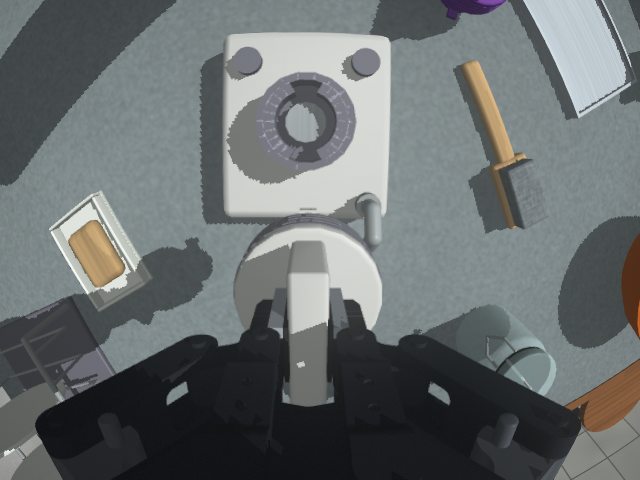

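The held cartridge is upright, with its drum spanning x 234–382. The socket is near (307,118), with its notches up and down in the picture. I'll enlarge the socket once.

```bash
python3 - <<'E'
import cv2
im=cv2.imread("pics/w3.png")[25:325,220:400];cv2.imwrite("pics/c4.png",cv2.resize(im[:145],None,fx=4.1,fy=4.1,interpolation=cv2.INTER_CUBIC))
E
```

```text
(no output)
```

View pics/c4.png

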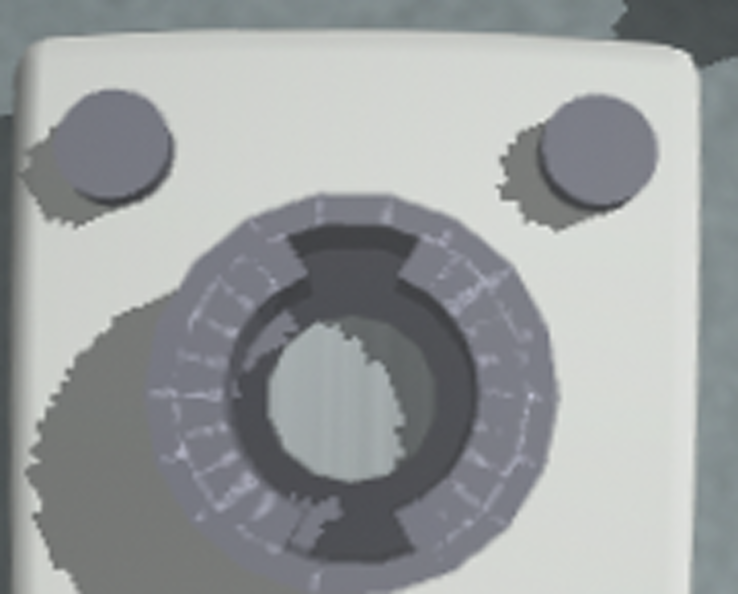

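In the crop the lip circle runs x 149–558, with its top at y 193 and centre near (354,393). The upper notch is centred at (354,232) and the lower at (353,555), so the notch axis is nearly vertical in the image.

```bash
python3 - <<'E'
from h import *
import pickle
from scipy.optimize import least_squares
s=pickle.load(open("s2.pkl","rb"));R=s["orientation"]
P=lambda u,v:(220+u/4.1,25+v/4.1)
for z in(.078,.084,.089,.095,.1):
    w=[at("wrist",*P(*p),z,s) for p in((149,393),(558,393),(354,193),(354,593),(354,222),(353,563))]
    d=w[4]-w[5]
    print(z,np.linalg.norm(w[0]-w[1])*1e3,np.linalg.norm(d)*1e3,(w[0]+w[1])/2,(w[4]+w[5])/2,np.degrees(np.arctan2(d[1],d[0])))
print([at("wrist",*P(*p),.045,s) for p in((114,146),(599,151))])
# drum top of held cartridge: z about tcp-6mm..; left/right
z=s["eef_pos"][2]-.0072
print([R.T@(at("wrist",*p,z,s)-s["eef_pos"])*1e3 for p in((234,290),(382,290),(308,226))])
E
```

```text
0.078 77.00538837385685 65.39638037002251 [ 0.44263439 -0.17647995  0.078     ] [ 0.44287573 -0.17655567  0.078     ] 158.69904898279958
0.084 75.41189150357012 64.0431123760767 [ 0.44298793 -0.1765885   0.084     ] [ 0.44322427 -0.17666266  0.084     ] 158.6990489827996
0.089 74.08397744499786 62.91538904778847 [ 0.44328254 -0.17667896  0.089     ] [ 0.44351472 -0.17675181  0.089     ] 158.69904898279958
0.095 72.49048057471111 61.562121053842645 [ 0.44363607 -0.17678751  0.095     ] [ 0.44386325 -0.1768588   0.095     ] 158.6990489827996
0.1 71.1625665161389 60.43439772555445 [ 0.44393068 -0.17687797  0.1       ] [ 0.4441537  -0.17694795  0.1       ] 158.69904898279964
[array([ 0.37189763, -0.20331108,  0.045     ]), array([ 0.40978127, -0.10859347,  0.045     ])]
[array([  6.17872147, -32.77218465,   7.2026677 ]), array([ 6.20427954, 32.50035636,  7.25471162]), array([34.96493802, -0.15484742,  7.36213451])]
```

>>> move_arm --rows '[{"wx": 0, "wy": 0, "wz": 0, "tx": 10, "ty": -0.5, "tz": 0, "jaw": 0}, {"wx": 0, "wy": 0, "wz": 0, "tx": 20, "ty": -0.5, "tz": 0, "jaw": 0}, {"wx": 0, "wy": 0, "wz": 0, "tx": 20, "ty": -0.5, "tz": 0, "jaw": 0}, {"wx": 0, "wy": 0, "wz": 0, "tx": 20, "ty": 0, "tz": 0, "jaw": 0}, {"wx": 0, "wy": 0, "wz": 0, "tx": 15.3, "ty": 0, "tz": 0, "jaw": 0}, {"wx": 0, "wy": 0, "wz": 0, "tx": 0, "ty": 0, "tz": 15, "jaw": 0}, {"wx": 0, "wy": 0, "wz": 0, "tx": 0, "ty": 0, "tz": 15, "jaw": 0}, {"wx": 0, "wy": 0, "wz": 0, "tx": 0, "ty": 0, "tz": 13, "jaw": 0}, {"wx": 0, "wy": 0, "wz": 0, "tx": 0, "ty": 0, "tz": 0, "jaw": 0}, {"wx": 0, "wy": 0, "wz": 0, "tx": 0, "ty": 0, "tz": 0, "jaw": 0}, {"wx": 0, "wy": 0, "wz": 0, "tx": 0, "ty": 0, "tz": 0, "jaw": 0}]'

```text
clock: 6.83
eef_pos: [0.4452, -0.1779, 0.1854]
orientation: [[-0.934, 0.357, -0.0], [0.357, 0.934, 0.0], [0.0, 0.0, -1.0]]
contact_force: [-0.6, 0.1, -3.8]
finger_gap: 0.0132
```

```bash
python3 - <<'E'
from h import *
s=state();R=s["orientation"]
print(s["clock"],s["eef_pos"],np.degrees(np.arctan2(R[1,0],R[0,0])),s["contact_force"],s["moment"],R.T@(np.array([.444,-.177,.178])-s["eef_pos"])*1e3)
print(R)
E
```

```text
6.8333 [ 0.44522502 -0.17792631  0.18540993] 159.06091254961308 [-0.55322184  0.11265369 -3.76202007] [-0.01216487  0.01734196 -0.03099138] [1.47300412 0.42628814 7.41042205]
[[-9.33960849e-01  3.57375270e-01 -2.20259474e-04]
 [ 3.57375220e-01  9.33960864e-01  2.36636539e-04]
 [ 2.90281776e-04  1.42293985e-04 -9.99999948e-01]]
```

>>> move_arm --rows '[{"wx": 0, "wy": 0, "wz": 0.3, "tx": 1.5, "ty": 0.4, "tz": 0, "jaw": 0}, {"wx": 0, "wy": 0, "wz": 0, "tx": 0, "ty": 0, "tz": 5, "jaw": 0}, {"wx": 0, "wy": 0, "wz": 0, "tx": 0, "ty": 0, "tz": 5, "jaw": 0}, {"wx": 0, "wy": 0, "wz": 0, "tx": 0, "ty": 0, "tz": 4, "jaw": 0}, {"wx": 0, "wy": 0, "wz": 0, "tx": 0, "ty": 0, "tz": 2, "jaw": 0}, {"wx": 0, "wy": 0, "wz": 0, "tx": 0, "ty": 0, "tz": 0, "jaw": 0}, {"wx": 0, "wy": 0, "wz": 0, "tx": 0, "ty": 0, "tz": 0, "jaw": 0}]'

```text
clock: 7.42
eef_pos: [0.4438, -0.1769, 0.1691]
orientation: [[-0.932, 0.363, -0.0], [0.363, 0.932, 0.0], [0.0, 0.0, -1.0]]
contact_force: [0.1, 1.2, -2.9]
finger_gap: 0.0133
```

>>> move_arm --rows '[{"wx": 0, "wy": 0, "wz": 0, "tx": 0, "ty": 0, "tz": 2, "jaw": 0}, {"wx": 0, "wy": 0, "wz": 0, "tx": 0, "ty": 0, "tz": 2, "jaw": 0}, {"wx": 0, "wy": 0, "wz": 0, "tx": 0, "ty": 0, "tz": 0, "jaw": 0}, {"wx": 0, "wy": 0, "wz": 0, "tx": 0, "ty": 0, "tz": 0, "jaw": 0}]'

```text
clock: 7.75
eef_pos: [0.4439, -0.177, 0.1652]
orientation: [[-0.932, 0.363, -0.0], [0.363, 0.932, 0.0], [0.0, 0.0, -1.0]]
contact_force: [0.1, 0.1, -3.6]
finger_gap: 0.0134
```

>>> move_arm --rows '[{"wx": 0, "wy": 0, "wz": 0, "tx": 0, "ty": 0, "tz": 2, "jaw": 0}, {"wx": 0, "wy": 0, "wz": 0, "tx": 0, "ty": 0, "tz": 2, "jaw": 0}, {"wx": 0, "wy": 0, "wz": 0, "tx": 0, "ty": 0, "tz": 0, "jaw": 0}, {"wx": 0, "wy": 0, "wz": 0, "tx": 0, "ty": 0, "tz": 0, "jaw": 0}]'

```text
clock: 8.08
eef_pos: [0.4438, -0.1769, 0.1611]
orientation: [[-0.932, 0.363, -0.0], [0.363, 0.932, 0.0], [0.0, 0.0, -1.0]]
contact_force: [0.3, 0.4, -3.0]
finger_gap: 0.0135
```

>>> move_arm --rows '[{"wx": 0, "wy": 0, "wz": 0, "tx": 0, "ty": 0, "tz": 2, "jaw": 0}, {"wx": 0, "wy": 0, "wz": 0, "tx": 0, "ty": 0, "tz": 2, "jaw": 0}, {"wx": 0, "wy": 0, "wz": 0, "tx": 0, "ty": 0, "tz": 0, "jaw": 0}, {"wx": 0, "wy": 0, "wz": 0, "tx": 0, "ty": 0, "tz": 0, "jaw": 0}]'

```text
clock: 8.42
eef_pos: [0.4438, -0.1769, 0.1571]
orientation: [[-0.932, 0.363, -0.0], [0.363, 0.932, 0.0], [0.0, 0.0, -1.0]]
contact_force: [-0.8, -0.5, -3.2]
finger_gap: 0.013
```

>>> move_arm --rows '[{"wx": 0, "wy": 0, "wz": 0, "tx": 0, "ty": 0, "tz": 1.5, "jaw": 0}, {"wx": 0, "wy": 0, "wz": 0, "tx": 0, "ty": 0, "tz": 1.5, "jaw": 0}, {"wx": 0, "wy": 0, "wz": 0, "tx": 0, "ty": 0, "tz": 0, "jaw": 0}, {"wx": 0, "wy": 0, "wz": 0, "tx": 0, "ty": 0, "tz": 0, "jaw": 0}]'

```text
clock: 8.75
eef_pos: [0.4439, -0.177, 0.1542]
orientation: [[-0.932, 0.363, -0.0], [0.363, 0.932, 0.0], [0.0, 0.0, -1.0]]
contact_force: [0.4, -0.5, -3.9]
finger_gap: 0.0133
```

>>> move_arm --rows '[{"wx": 0, "wy": 0, "wz": 0, "tx": 0, "ty": 0, "tz": 1.5, "jaw": 0}, {"wx": 0, "wy": 0, "wz": 0, "tx": 0, "ty": 0, "tz": 1.5, "jaw": 0}, {"wx": 0, "wy": 0, "wz": 0, "tx": 0, "ty": 0, "tz": 0, "jaw": 0}, {"wx": 0, "wy": 0, "wz": 0, "tx": 0, "ty": 0, "tz": 0, "jaw": 0}]'

```text
clock: 9.08
eef_pos: [0.4438, -0.1769, 0.1511]
orientation: [[-0.932, 0.363, -0.0], [0.363, 0.932, 0.0], [0.0, 0.0, -1.0]]
contact_force: [0.3, 0.5, -3.5]
finger_gap: 0.0135
```

>>> move_arm --rows '[{"wx": 0, "wy": 0, "wz": 0, "tx": 0, "ty": 0, "tz": 1.5, "jaw": 0}, {"wx": 0, "wy": 0, "wz": 0, "tx": 0, "ty": 0, "tz": 1.5, "jaw": 0}, {"wx": 0, "wy": 0, "wz": 0, "tx": 0, "ty": 0, "tz": 0, "jaw": 0}, {"wx": 0, "wy": 0, "wz": 0, "tx": 0, "ty": 0, "tz": 0, "jaw": 0}]'

```text
clock: 9.42
eef_pos: [0.4439, -0.1769, 0.1481]
orientation: [[-0.932, 0.363, -0.0], [0.363, 0.932, 0.0], [0.0, 0.0, -1.0]]
contact_force: [0.6, 0.3, -3.7]
finger_gap: 0.0135
```

>>> move_arm --rows '[{"wx": 0, "wy": 0, "wz": 0, "tx": 0, "ty": 0, "tz": 1.5, "jaw": 0}, {"wx": 0, "wy": 0, "wz": 0, "tx": 0, "ty": 0, "tz": 1.5, "jaw": 0}, {"wx": 0, "wy": 0, "wz": 0, "tx": 0, "ty": 0, "tz": 0, "jaw": 0}, {"wx": 0, "wy": 0, "wz": 0, "tx": 0, "ty": 0, "tz": 0, "jaw": 0}]'

```text
clock: 9.75
eef_pos: [0.4439, -0.1769, 0.1451]
orientation: [[-0.932, 0.363, -0.0], [0.363, 0.932, 0.0], [0.0, 0.0, -1.0]]
contact_force: [0.2, 0.1, -3.8]
finger_gap: 0.0131
```

The foot is now 6 mm below the lowest possible lip with no contact, so the lugs are in the notches. Next I feel for the spring seat and the floor.

>>> move_arm --rows '[{"wx": 0, "wy": 0, "wz": 0, "tx": 0, "ty": 0, "tz": 1.5, "jaw": 0}, {"wx": 0, "wy": 0, "wz": 0, "tx": 0, "ty": 0, "tz": 1.5, "jaw": 0}, {"wx": 0, "wy": 0, "wz": 0, "tx": 0, "ty": 0, "tz": 0, "jaw": 0}, {"wx": 0, "wy": 0, "wz": 0, "tx": 0, "ty": 0, "tz": 0, "jaw": 0}]'

```text
clock: 10.08
eef_pos: [0.4439, -0.1769, 0.1421]
orientation: [[-0.932, 0.363, -0.0], [0.363, 0.932, 0.0], [0.0, 0.0, -1.0]]
contact_force: [-0.5, -0.2, -2.5]
finger_gap: 0.0131
```

>>> move_arm --rows '[{"wx": 0, "wy": 0, "wz": 0, "tx": 0, "ty": 0, "tz": 1.5, "jaw": 0}, {"wx": 0, "wy": 0, "wz": 0, "tx": 0, "ty": 0, "tz": 1.5, "jaw": 0}, {"wx": 0, "wy": 0, "wz": 0, "tx": 0, "ty": 0, "tz": 0, "jaw": 0}, {"wx": 0, "wy": 0, "wz": 0, "tx": 0, "ty": 0, "tz": 0, "jaw": 0}]'

```text
clock: 10.42
eef_pos: [0.4438, -0.1769, 0.1391]
orientation: [[-0.932, 0.363, -0.0], [0.363, 0.932, 0.0], [0.0, 0.0, -1.0]]
contact_force: [-0.4, 0.3, -3.8]
finger_gap: 0.0132
```

>>> move_arm --rows '[{"wx": 0, "wy": 0, "wz": 0, "tx": 0, "ty": 0, "tz": 1.5, "jaw": 0}, {"wx": 0, "wy": 0, "wz": 0, "tx": 0, "ty": 0, "tz": 1.5, "jaw": 0}, {"wx": 0, "wy": 0, "wz": 0, "tx": 0, "ty": 0, "tz": 0, "jaw": 0}, {"wx": 0, "wy": 0, "wz": 0, "tx": 0, "ty": 0, "tz": 0, "jaw": 0}]'

```text
clock: 10.75
eef_pos: [0.4442, -0.1771, 0.1367]
orientation: [[-0.932, 0.363, 0.001], [0.363, 0.932, -0.0], [-0.001, -0.0, -1.0]]
contact_force: [-0.3, -0.0, 1.7]
finger_gap: 0.0133
```

>>> move_arm --rows '[{"wx": 0, "wy": 0, "wz": 0, "tx": 0, "ty": 0, "tz": 1.5, "jaw": 0}, {"wx": 0, "wy": 0, "wz": 0, "tx": 0, "ty": 0, "tz": 1.5, "jaw": 0}, {"wx": 0, "wy": 0, "wz": 0, "tx": 0, "ty": 0, "tz": 0, "jaw": 0}, {"wx": 0, "wy": 0, "wz": 0, "tx": 0, "ty": 0, "tz": 0, "jaw": 0}]'

```text
clock: 11.08
eef_pos: [0.4442, -0.1771, 0.1335]
orientation: [[-0.932, 0.363, 0.001], [0.363, 0.932, -0.0], [-0.001, -0.0, -1.0]]
contact_force: [-0.3, 0.0, 2.8]
finger_gap: 0.0132
```

>>> move_arm --rows '[{"wx": 0, "wy": 0, "wz": 0, "tx": 0, "ty": 0, "tz": 1.5, "jaw": 0}, {"wx": 0, "wy": 0, "wz": 0, "tx": 0, "ty": 0, "tz": 1.5, "jaw": 0}, {"wx": 0, "wy": 0, "wz": 0, "tx": 0, "ty": 0, "tz": 1.5, "jaw": 0}, {"wx": 0, "wy": 0, "wz": 0, "tx": 0, "ty": 0, "tz": 1, "jaw": 0}, {"wx": 0, "wy": 0, "wz": 0, "tx": 0, "ty": 0, "tz": 0, "jaw": 0}, {"wx": 0, "wy": 0, "wz": 0, "tx": 0, "ty": 0, "tz": 0, "jaw": 0}]'

```text
clock: 11.58
eef_pos: [0.4442, -0.1772, 0.1281]
orientation: [[-0.932, 0.363, 0.001], [0.363, 0.932, -0.0], [-0.001, -0.0, -1.0]]
contact_force: [-1.8, 1.1, 6.6]
finger_gap: 0.0135
```

>>> move_arm --rows '[{"wx": 0, "wy": 0, "wz": 0, "tx": 0, "ty": 0, "tz": 1, "jaw": 0}, {"wx": 0, "wy": 0, "wz": 0, "tx": 0, "ty": 0, "tz": 0, "jaw": 0}, {"wx": 0, "wy": 0, "wz": 0, "tx": 0, "ty": 0, "tz": 0, "jaw": 0}]'

```text
clock: 11.83
eef_pos: [0.4442, -0.1772, 0.1272]
orientation: [[-0.932, 0.363, 0.001], [0.363, 0.932, -0.0], [-0.001, -0.0, -1.0]]
contact_force: [-1.9, 0.6, 7.6]
finger_gap: 0.0128
```

>>> move_arm --rows '[{"wx": 0, "wy": 0, "wz": 0, "tx": 0, "ty": 0, "tz": 1, "jaw": 0}, {"wx": 0, "wy": 0, "wz": 0, "tx": 0, "ty": 0, "tz": 0, "jaw": 0}, {"wx": 0, "wy": 0, "wz": 0, "tx": 0, "ty": 0, "tz": 0, "jaw": 0}]'

```text
clock: 12.08
eef_pos: [0.4442, -0.1772, 0.1263]
orientation: [[-0.932, 0.363, 0.001], [0.363, 0.932, -0.0], [-0.001, -0.0, -1.0]]
contact_force: [-0.8, 0.4, 7.8]
finger_gap: 0.0131
```

>>> move_arm --rows '[{"wx": 0, "wy": 0, "wz": 0, "tx": 0, "ty": 0, "tz": 1, "jaw": 0}, {"wx": 0, "wy": 0, "wz": 0, "tx": 0, "ty": 0, "tz": 0, "jaw": 0}, {"wx": 0, "wy": 0, "wz": 0, "tx": 0, "ty": 0, "tz": 0, "jaw": 0}]'

```text
clock: 12.33
eef_pos: [0.4443, -0.1772, 0.1254]
orientation: [[-0.932, 0.363, 0.001], [0.363, 0.932, -0.0], [-0.001, -0.0, -1.0]]
contact_force: [-2.1, 0.6, 8.8]
finger_gap: 0.0131
```

```bash
python3 - <<'E'
from h import *
s=state();print(s["eef_pos"],s["contact_force"],s["moment"])
E
```

```text
[ 0.44427208 -0.17719239  0.12540196] [-2.13049442  0.64473152  8.75278876] [ 0.30473473  0.38644064 -0.02199216]
```

>>> move_arm --rows '[{"wx": 0, "wy": 0, "wz": 0, "tx": 0, "ty": 0, "tz": 0.8, "jaw": 0}, {"wx": 0, "wy": 0, "wz": 0, "tx": 0, "ty": 0, "tz": 0, "jaw": 0}, {"wx": 0, "wy": 0, "wz": 0, "tx": 0, "ty": 0, "tz": 0, "jaw": 0}]'

```text
clock: 12.58
eef_pos: [0.4443, -0.1772, 0.1251]
orientation: [[-0.932, 0.363, 0.001], [0.363, 0.932, -0.001], [-0.001, -0.0, -1.0]]
contact_force: [-3.3, 2.1, 11.5]
finger_gap: 0.0131
```

The floor is felt: the force stepped up with hardly any motion. Now I turn clockwise (+wz) in small steps and watch the forces.

>>> move_arm --rows '[{"wx": 0, "wy": 0, "wz": 4, "tx": 0, "ty": 0, "tz": 0, "jaw": 0}, {"wx": 0, "wy": 0, "wz": 4, "tx": 0, "ty": 0, "tz": 0, "jaw": 0}, {"wx": 0, "wy": 0, "wz": 4, "tx": 0, "ty": 0, "tz": 0, "jaw": 0}, {"wx": 0, "wy": 0, "wz": 0, "tx": 0, "ty": 0, "tz": 0, "jaw": 0}, {"wx": 0, "wy": 0, "wz": 0, "tx": 0, "ty": 0, "tz": 0, "jaw": 0}]'

```text
clock: 13.0
eef_pos: [0.445, -0.1775, 0.1252]
orientation: [[-0.836, 0.549, 0.003], [0.549, 0.836, -0.001], [-0.003, 0.0, -1.0]]
contact_force: [-1.2, 1.3, 10.8]
finger_gap: 0.0131
```

```bash
cat > p.py <<'E'
from h import *
s=state();R=s["orientation"];print(s["clock"],s["eef_pos"],"yaw",np.degrees(np.arctan2(R[1,0],R[0,0])),s["contact_force"],s["moment"],"tool f",R.T@s["contact_force"],s["finger_gap"])
E
python3 p.py
```

```text
13.0 [ 0.4450173  -0.17750619  0.12522011] yaw 146.67601621063048 [-1.23360119  1.31743626 10.77668755] [ 0.30072563  0.24590195 -0.06329841] tool f [  1.72321593   0.42808634 -10.78154319] 0.013078259865405506
```

>>> move_arm --rows '[{"wx": 0, "wy": 0, "wz": 4, "tx": 0, "ty": 0, "tz": 0, "jaw": 0}, {"wx": 0, "wy": 0, "wz": 4, "tx": 0, "ty": 0, "tz": 0, "jaw": 0}, {"wx": 0, "wy": 0, "wz": 4, "tx": 0, "ty": 0, "tz": 0, "jaw": 0}, {"wx": 0, "wy": 0, "wz": 4, "tx": 0, "ty": 0, "tz": 0, "jaw": 0}, {"wx": 0, "wy": 0, "wz": 4, "tx": 0, "ty": 0, "tz": 0, "jaw": 0}, {"wx": 0, "wy": 0, "wz": 0, "tx": 0, "ty": 0, "tz": 0, "jaw": 0}, {"wx": 0, "wy": 0, "wz": 0, "tx": 0, "ty": 0, "tz": 0, "jaw": 0}]'

```text
clock: 13.58
eef_pos: [0.4451, -0.1781, 0.1253]
orientation: [[-0.597, 0.802, 0.003], [0.802, 0.597, -0.002], [-0.003, 0.001, -1.0]]
contact_force: [-0.4, -0.5, 10.9]
finger_gap: 0.0131
```

```bash
python3 p.py
```

```text
13.5833 [ 0.4451223  -0.17806063  0.12525612] yaw 126.66052817218127 [-0.35323943 -0.46149518 10.85789849] [-0.12887325  0.28728262 -0.04738651] tool f [ -0.19711086  -0.55017452 -10.85772401] 0.013139474903367787
```

>>> move_arm --rows '[{"wx": 0, "wy": 0, "wz": 4, "tx": 0, "ty": 0, "tz": 0, "jaw": 0}, {"wx": 0, "wy": 0, "wz": 4, "tx": 0, "ty": 0, "tz": 0, "jaw": 0}, {"wx": 0, "wy": 0, "wz": 4, "tx": 0, "ty": 0, "tz": 0, "jaw": 0}, {"wx": 0, "wy": 0, "wz": 4, "tx": 0, "ty": 0, "tz": 0, "jaw": 0}, {"wx": 0, "wy": 0, "wz": 4, "tx": 0, "ty": 0, "tz": 0, "jaw": 0}, {"wx": 0, "wy": 0, "wz": 4, "tx": 0, "ty": 0, "tz": 0, "jaw": 0}, {"wx": 0, "wy": 0, "wz": 4, "tx": 0, "ty": 0, "tz": 0, "jaw": 0}, {"wx": 0, "wy": 0, "wz": 0, "tx": 0, "ty": 0, "tz": 0, "jaw": 0}, {"wx": 0, "wy": 0, "wz": 0, "tx": 0, "ty": 0, "tz": 0, "jaw": 0}]'

```text
clock: 14.33
eef_pos: [0.445, -0.1781, 0.1252]
orientation: [[-0.151, 0.989, 0.002], [0.989, 0.151, -0.003], [-0.003, 0.002, -1.0]]
contact_force: [-1.5, -0.7, 9.6]
finger_gap: 0.0133
```

```bash
python3 p.py
```

```text
14.3333 [ 0.4449737  -0.17813916  0.1252406 ] yaw 98.65661281770461 [-1.54907646 -0.72458296  9.55280575] [-0.14711482  0.44409294 -0.09074315] tool f [-0.51061704 -1.62179991 -9.55456914] 0.013316008274576257
```

At 60° the moment is still small. 22° more brings it to 82°.

>>> move_arm --rows '[{"wx": 0, "wy": 0, "wz": 4, "tx": 0, "ty": 0, "tz": 0, "jaw": 0}, {"wx": 0, "wy": 0, "wz": 4, "tx": 0, "ty": 0, "tz": 0, "jaw": 0}, {"wx": 0, "wy": 0, "wz": 4, "tx": 0, "ty": 0, "tz": 0, "jaw": 0}, {"wx": 0, "wy": 0, "wz": 4, "tx": 0, "ty": 0, "tz": 0, "jaw": 0}, {"wx": 0, "wy": 0, "wz": 3, "tx": 0, "ty": 0, "tz": 0, "jaw": 0}, {"wx": 0, "wy": 0, "wz": 3, "tx": 0, "ty": 0, "tz": 0, "jaw": 0}, {"wx": 0, "wy": 0, "wz": 0, "tx": 0, "ty": 0, "tz": 0, "jaw": 0}, {"wx": 0, "wy": 0, "wz": 0, "tx": 0, "ty": 0, "tz": 0, "jaw": 0}]'

```text
clock: 15.0
eef_pos: [0.4449, -0.1781, 0.1252]
orientation: [[0.231, 0.973, 0.002], [0.973, -0.231, -0.002], [-0.002, 0.003, -1.0]]
contact_force: [-1.9, -0.2, 9.5]
finger_gap: 0.0132
```

```bash
python3 p.py
```

```text
15.0 [ 0.44492843 -0.17810572  0.1252318 ] yaw 76.66214670032865 [-1.86467086 -0.18911939  9.49278455] [-0.06209111  0.43788534 -0.07990699] tool f [-0.63174468 -1.74418742 -9.49654837] 0.013231966062784461
```

>>> move_arm --rows '[{"wx": 0, "wy": 0, "wz": 0, "tx": 0, "ty": 0, "tz": -2, "jaw": 0}, {"wx": 0, "wy": 0, "wz": 0, "tx": 0, "ty": 0, "tz": -2, "jaw": 0}, {"wx": 0, "wy": 0, "wz": 0, "tx": 0, "ty": 0, "tz": -2, "jaw": 0}, {"wx": 0, "wy": 0, "wz": 0, "tx": 0, "ty": 0, "tz": 0, "jaw": 0}, {"wx": 0, "wy": 0, "wz": 0, "tx": 0, "ty": 0, "tz": 0, "jaw": 0}]'

```text
clock: 15.42
eef_pos: [0.4448, -0.178, 0.1306]
orientation: [[0.23, 0.973, 0.002], [0.973, -0.23, -0.002], [-0.002, 0.002, -1.0]]
contact_force: [0.3, -2.5, 4.2]
finger_gap: 0.0133
```

>>> move_arm --rows '[{"wx": 0, "wy": 0, "wz": 0, "tx": 0, "ty": 0, "tz": -1.2, "jaw": 0}, {"wx": 0, "wy": 0, "wz": 0, "tx": 0, "ty": 0, "tz": 0, "jaw": 0}, {"wx": 0, "wy": 0, "wz": 0, "tx": 0, "ty": 0, "tz": 0, "jaw": 0}]'

```text
clock: 15.67
eef_pos: [0.4447, -0.1778, 0.1316]
orientation: [[0.23, 0.973, 0.002], [0.973, -0.23, -0.002], [-0.001, 0.002, -1.0]]
contact_force: [2.1, -4.1, 4.4]
finger_gap: 0.0131
```

```bash
python3 p.py
```

```text
15.6667 [ 0.44473307 -0.17783761  0.13157084] yaw 76.67962240427417 [ 2.12732203 -4.11292842  4.3622706 ] [-0.83438329 -0.27628909 -0.01719248] tool f [-3.51739786  3.02580813 -4.35241099] 0.013132864198333729
```

>>> move_arm --rows '[{"wx": 0, "wy": 0, "wz": 0, "tx": 0, "ty": 0, "tz": -0.8, "jaw": 0}, {"wx": 0, "wy": 0, "wz": 0, "tx": 0, "ty": 0, "tz": 0, "jaw": 0}, {"wx": 0, "wy": 0, "wz": 0, "tx": 0, "ty": 0, "tz": 0, "jaw": 0}]'

```text
clock: 15.92
eef_pos: [0.4446, -0.1776, 0.1321]
orientation: [[0.23, 0.973, 0.001], [0.973, -0.23, -0.001], [-0.001, 0.001, -1.0]]
contact_force: [2.4, -4.0, 4.3]
finger_gap: 0.0129
```

```bash
python3 p.py
```

```text
15.9167 [ 0.44455747 -0.17759085  0.13214575] yaw 76.68768003440314 [ 2.40139265 -4.02234339  4.29343827] [-1.12296125 -0.52948863  0.03004611] tool f [-3.36450541  3.26871656 -4.28662344] 0.012918211309573461
```

>>> move_arm --rows '[{"wx": 0, "wy": 0, "wz": 0, "tx": 0, "ty": 0, "tz": -0.8, "jaw": 0}, {"wx": 0, "wy": 0, "wz": 0, "tx": 0, "ty": 0, "tz": 0, "jaw": 0}, {"wx": 0, "wy": 0, "wz": 0, "tx": 0, "ty": 0, "tz": 0, "jaw": 0}]'

```text
clock: 16.17
eef_pos: [0.4444, -0.1774, 0.1325]
orientation: [[0.23, 0.973, 0.001], [0.973, -0.23, -0.001], [-0.0, 0.001, -1.0]]
contact_force: [3.8, -4.7, -0.3]
finger_gap: 0.0126
```

```bash
python3 p.py
```

```text
16.1667 [ 0.44436514 -0.17742609  0.13248634] yaw 76.6888062933557 [ 3.77733302 -4.65996445 -0.32689657] [-1.38690897 -0.85828705  0.03078007] tool f [-3.66494304  4.7485247   0.33178377] 0.012648868594959117
```

I feel the pocket's roof holding the cartridge from above, so it is retained. I relax a little, let go and retreat straight up.

>>> move_arm --rows '[{"wx": 0, "wy": 0, "wz": 0, "tx": 0, "ty": 0, "tz": 0.7, "jaw": 0}, {"wx": 0, "wy": 0, "wz": 0, "tx": 0, "ty": 0, "tz": 0, "jaw": 0}, {"wx": 0, "wy": 0, "wz": 0, "tx": 0, "ty": 0, "tz": 0, "jaw": 0.3}, {"wx": 0, "wy": 0, "wz": 0, "tx": 0, "ty": 0, "tz": 0, "jaw": 0.5}, {"wx": 0, "wy": 0, "wz": 0, "tx": 0, "ty": 0, "tz": 0, "jaw": 0.7}, {"wx": 0, "wy": 0, "wz": 0, "tx": 0, "ty": 0, "tz": 0, "jaw": 0.7}, {"wx": 0, "wy": 0, "wz": 0, "tx": 0, "ty": 0, "tz": 0, "jaw": 0.7}, {"wx": 0, "wy": 0, "wz": 0, "tx": 0, "ty": 0, "tz": -10, "jaw": 0.7}, {"wx": 0, "wy": 0, "wz": 0, "tx": 0, "ty": 0, "tz": -20, "jaw": 0.7}, {"wx": 0, "wy": 0, "wz": 0, "tx": 0, "ty": 0, "tz": -25, "jaw": 0.7}, {"wx": 0, "wy": 0, "wz": 0, "tx": 0, "ty": 0, "tz": -25, "jaw": 0.7}, {"wx": 0, "wy": 0, "wz": 0, "tx": 0, "ty": 0, "tz": -25, "jaw": 0.7}, {"wx": 0, "wy": 0, "wz": 0, "tx": 0, "ty": 0, "tz": -15, "jaw": 0.7}, {"wx": 0, "wy": 0, "wz": 0, "tx": 0, "ty": 0, "tz": 0, "jaw": 0.7}]'

```text
clock: 17.33
eef_pos: [0.4455, -0.1779, 0.2564]
orientation: [[0.23, 0.973, 0.006], [0.973, -0.23, -0.003], [-0.002, 0.006, -1.0]]
contact_force: [1.0, 0.4, -0.3]
finger_gap: 0.0597
```

```bash
python3 p.py; python3 - <<'E'
from h import *
import pickle
s=state();a=get_image("wrist")[:,:,::-1];pickle.dump(s,open("s3.pkl","wb"))
cv2.imwrite("pics/w4.png",a);t=get_image("top")[:,:,::-1]
cv2.imwrite("pics/top4.png",t)
E
```

```text
17.3333 [ 0.44553316 -0.17788227  0.25643125] yaw 76.69619959371411 [ 0.9507666   0.36887431 -0.3014272 ] [ 0.00061768 -0.02402592 -0.04417228] tool f [0.57830411 0.83842402 0.30576665] 0.059737590350385984
```

View pics/w4.png

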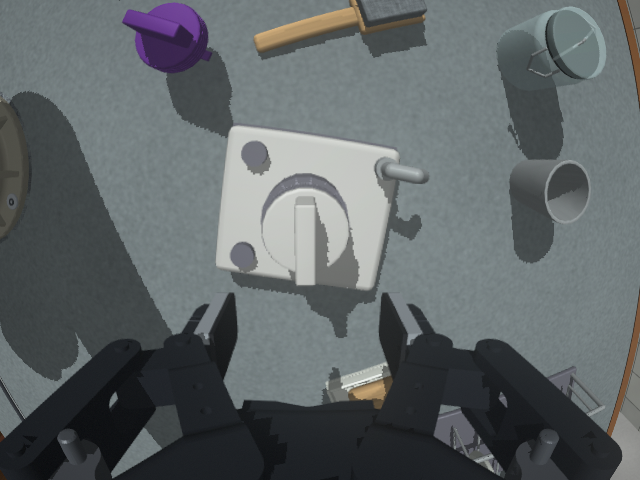

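The cartridge sits upright in the socket, released. Its wing runs (305,198) to (305.5,285), in line with the tool. I check its angle and height, then hand in.

```bash
python3 - <<'E'
from h import *
import pickle
s=pickle.load(open("s3.pkl","rb"))
for z in(.159,.165,.171):
    a=at("wrist",305,198,z,s);b=at("wrist",305.5,285,z,s);d=a-b
    print(z,np.linalg.norm(d)*1e3,(a+b)/2,158.7-np.degrees(np.arctan2(d[1],d[0])))
t0=cv2.imread("pics/top0.png");t1=cv2.imread("pics/top4.png")
d=cv2.absdiff(t0,t1).max(2)
for n,(u,v) in dict(basin=(229,176),jar=(331,178),tumbler=(386,184),soap=(477,264),brush=(312,255)).items(): print(n,(d[v-20:v+20,u-20:u+20]>40).mean())
print(sign_off())
E
```

```text
0.159 60.73989860307529 [ 0.4439444  -0.17631914  0.159     ] 81.7701163200858
0.165 59.21711980790497 [ 0.44433812 -0.17466414  0.165     ] 81.77011632008586
0.171 57.69434101273464 [ 0.44473184 -0.17300913  0.171     ] 81.77011632008586
basin 0.0
jar 0.0
tumbler 0.0
soap 0.754375
brush 0.0
the job is handed in; nothing more can be done
None
```

The cartridge is in the socket, locked and released, and I handed the job in at about 17.4 s on the robot clock. I gripped it by the wing and lowered it with its lugs in the notches. I pushed down until I felt the floor, at about 11.5 N measured, and turned it 82° clockwise with almost no torque.

- **Lock:** Before letting go I lifted gently and felt the pocket's roof hold the cartridge. After release, the last wrist picture puts it on the socket's axis to within about 2–3 mm, upright. Its wing is about 82° clockwise of the notches, inside the 76–88° pocket. The gripper is clear, about 90 mm above it, with contact force near zero.
- **Weaker check:** The wing length read 59 mm at the expected locked height instead of 56 mm. That estimate is coarse, so the height rests mainly on the felt roof.
- **Bystanders:** The basin, jar, tumbler and brush are unchanged in the top view. The soap dish area did differ between the before and after pictures. I think the arm was in front of it, as the arm never went near the dish, but I did not confirm that with another picture.

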